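Put the ashing kit away in its trays

TASK

Sort the five loose pieces of the ashing kit into the grey trays: the sample pot with the white cap into the larger bay of the tray with two unequal bays, and the small lidded cup into its smaller bay; one crucible into each of the two equal bays of the crucible tray, either way round; the combustion boat flat into the undivided tray. Everything ends upright (the boat lying flat) on a tray floor inside its bay, and no pot, cup or crucible may be knocked over on the way.

Things in the scene. Friction and masses are not known exactly. Their poses are not given: they have to be found in the camera images.
- pot_centre (a point): A white plastic screw-top sample pot with a white cap, the larger of the two lidded containers: 58 mm tall, body 52 mm in diameter, the cap (top 14 mm) 57 mm in diameter; point at its centre, half-way up (29 mm above its base), z up. Loose, upright, 60 to 115 g; the pots with coloured caps at the back of the bench are not part of the job
- cup_centre (a point): A small grey-white cup with a wider cream lid fixed on it, the smaller of the two lidded containers: 42 mm tall, body 24 mm in diameter at its foot and no wider than 35 mm, lid (top 8 mm) 35 mm in diameter; point at its centre, half-way up (21 mm above its base), z up. Loose, upright, 20 to 45 g
- crucible_a_centre (a point): A porcelain crucible, round, 41 mm in diameter at the rim, tapering to 24 mm at the base, 42 mm tall; point at the centre, half-way up (21 mm above its base), z up. Loose, upright, 30 to 70 g; the other crucible is just like it
- crucible_b_centre (a point): A porcelain crucible, round, 41 mm in diameter at the rim, tapering to 24 mm at the base, 42 mm tall; point at the centre, half-way up (21 mm above its base), z up. Loose, upright, 30 to 70 g; the other crucible is just like it
- boat_centre (a point): A small white porcelain combustion boat (narrow trough), 70 mm long along its y axis, 12 mm wide along x, 9 mm high; point at its centre, half-way up (4.5 mm above its base), z up. Loose, lying flat, 10 to 17 g; grip it across its width at the middle
- pot_tray: Grey plastic tray with two unequal bays, 88 mm along x, 158 mm along y (plus 7 mm tabs at both ends); fixed; origin at the centre of its underside, z up. Floor 3 mm thick, walls 4 mm thick, 8 mm high above the bench. Bays side by side along y, divider between them 10 mm wide, 8 mm high: the larger is 80 mm along x, 90 mm along y, centre at y = +30 mm; the smaller is 80 mm along x, 50 mm along y, centre at y = -50 mm (tray frame, x = 0)
- crucible_tray: Grey plastic tray with two equal bays, 108 mm along x, 158 mm along y (plus 7 mm tabs at both ends); fixed; origin at the centre of its underside, z up. Floor 3 mm thick, walls 4 mm thick, 8 mm high above the bench. Bays side by side along y, divider between them 10 mm wide, 8 mm high: each is 100 mm along x and 70 mm along y, with centres at y = +40 mm and y = -40 mm (tray frame, x = 0)
- boat_tray: Grey plastic tray with a single undivided bay, 118 mm along x, 138 mm along y (plus 7 mm tabs at both ends); fixed; origin at the centre of its underside, z up. Floor 3 mm thick, walls 4 mm thick, 8 mm high above the bench. The bay is 110 mm along x and 130 mm along y, centred on the origin
There are look-alikes about, which are no part of the job. Leave any blue, pink or purple look-alike of the part that bears crucible_a_centre alone.

How it is judged:
By the outcome, as a careful person would: the job done as asked, in the order asked, and still so for the second after the job is handed in, with the robot touching nothing.
It also fails if it takes over 128 s, if anything falls off the work surface, if the arm or the gripper's body presses on something with over 40 N, if the wrist force passes 120 N, or if a joint passes its speed limit or range.

ROBOT

A 7-joint arm with a two-finger parallel gripper is mounted at the origin on a cart in front of the work surface, level with it; the furniture and walls round the work are solid. World frame = base frame: x ahead of the robot, y to its left, z up, the work surface at z = 0. Lengths are in m, angles in rad, forces in N, time in s.
With the tool pointing down it reaches from about 0.4 to 0.875 m from the base axis. Payload 19.3 kg.
Tool frame: the origin (TCP) lies on the mounting face of the last link; the fingertips stand 173 mm ahead of it and the grasp point (between the pads) lies 155 mm ahead of it (bot.grip_point_offset is the distance from the TCP to the grasp point, in m); z points along the fingers, y is the line along which they close (so a half turn about z gives the same grasp; the last joint's range is limited). The gripper opens to 85 mm and grips with 20 to 120 N. Pads are 22 mm wide; open, the fingers measure 114 mm over their backs; the gripper's body (76 mm by 85 mm) begins 54 mm behind the grasp point. The pads swing forward as they close: fully open they stand 13 mm farther back than shut.
Start: joints at [1.271, 0.521, -0.036, 1.599, 0.021, 1.021, -0.113], TCP at [0.142, -0.609, 0.405] pointing down, gripper open.
Joint ranges: [-2.91, 2.91], [-0.3, 2.13], [-1.5, 1.42], [0.17, 2.43], [-1.26, 4.41], [0.16, 1.93], [-2.52, 2.52]. Speed limits (rad/s): [1.89, 1.89, 2.39, 2.39, 3.01, 3.01, 3.01].

INTERFACE

Orientations are given as [roll, pitch, yaw] about the fixed x, y, z axes, in that order (R = Rz(yaw) Ry(pitch) Rx(roll)).
In Python, from workcell import bot gives the robot as it stands.
- The arm moves only by the tool arm_command, never from a script. Its argument "deltas" is a list of rows, each a list of 3 entries, a list of its own where there are three numbers: the shift along the tool's x, y, z in cm, then the turn, a rotation vector about the tool's x, y, z in rad, then the finger opening in cm, from 0 to 8.54. In form: [[[tx, ty, tz], [rx, ry, rz], claw], ...]. A call has 1 to 20 rows; each row shifts and turns the commanded pose from where the row before left it, along the tool's axes as they then stand; what a row does not reach is not made up. A row lasts 1/10 s, in which the tool goes at most 50 mm and 8.59 degrees, less where a joint would pass 70% of its speed; a pose out of reach is approached as far as the arm can. A call with a gripper value outside its range is refused whole. The fingers move at their own pace and stop on an object; "newtons" is the grip in N (left out, the last holds). Time passes only in rows, so rows that do not move let the fingers close. It gives the time, the measured TCP pose, the force, the opening and the grip force at its end, in the units of the state.
- bot.observe(): the state, without advancing time (a new reading comes with each control period).
- bot.grab_frame(name): name is "scene" or "side" or "wrist"; returns a dict with "frame" (420x560x3 uint8, red, green, blue), "K" (3x3 intrinsics, pixels), "rvec" (rotation vector, rad) and "tvec" (3), from world to camera coordinates, as OpenCV has them; the wrist camera has in their place "T_tool_cam" (4x4, takes a point from camera to tool coordinates, whose origin is the TCP and whose axes are the flange's). Camera axes: x right, y down, z forward; pixel columns grow to the right and rows downward; lengths in m; the calibration is good to about 2 mm. A picture is of the moment at which its call begins: read the wrist's pose just before it. There is no depth.
- bot.job_done(): hands the job in; it is judged then, once.
Trained networks look in a picture, given as the dict that the camera call returned (one of the last four; its "shot" number tells which), for a name from the list of things; names that differ only in an ending like _2 or _b are one class to them, and where a whole thing is asked for, a point or a joint stands for the part that bears it (a point fixed in the world has none). Each returns a list of dicts, best first, with "p" (0 to 1); they miss things now and then, are a little off and sometimes report something else, mostly with a low value. They report only what shows in the picture. A call takes as long as a camera call. They do not tell look-alikes from the thing itself.
- bot.find_in(name, picture): "rect" ([left, top, width, height] in pixels, round what is visible of it).
- bot.mark_of(name, picture): "at" ([column, row] in pixels: a listed point, or the origin of a listed thing).
The state is a dict: "clock": time; "qpos": joint angles; "qd": joint speeds; "joint_efforts": joint torques, N m; "position": TCP position; "tool_rot": TCP orientation; "force": force on the tool from outside, world axes, zero at the start; "moment": the same for the moment, N m; "grip_width": finger opening in m; "finger_force": force on a finger pad.
Only numpy, scipy, OpenCV 4.12 (cv2) and the standard library are available. Lean on these libraries where they do the work, as an engineer would, in place of code of your own. Each camera call takes 0.05 s, during which the arm holds its last target. There are 200 camera calls.

## Working session

There is one attempt and no reset: what is moved stays moved. The work goes in short steps, Python scripts to look and compute and a tool call to move; the robot and the scene stay as the last step left them, time stands still between calls to the robot, and variables do not carry over. Pictures are saved under pics/ and viewed, at most 18 in all, crops included, and the job is handed in when it is done.

Besides the shell and the picture viewer there is one more tool, called after "Request:" as name(argument=value, ...), one argument or row to a line, values as JSON. arm_command: Moves the arm, as the interface text tells. Its arguments: {"type":"object","properties":{"deltas":{"type":"array","items":{"type":"array"}},"newtons":{"type":"number"}},"required":["deltas"]}

```bash
mkdir -p pics; ls; cat > h.py <<'E'
import numpy as np, cv2
from scipy.spatial.transform import Rotation as R
from workcell import bot
def cam(pic, st):
    K=np.array(pic["K"])
    if "rvec" in pic:
        Rw=cv2.Rodrigues(np.array(pic["rvec"],float))[0]; t=np.array(pic["tvec"],float).ravel()
        return K,Rw.T,-Rw.T@t
    T=np.eye(4);T[:3,:3]=R.from_euler('xyz',st["tool_rot"]).as_matrix();T[:3,3]=st["position"]
    M=T@np.array(pic["T_tool_cam"]);return K,M[:3,:3],M[:3,3]
def toplane(px,z,c):
    K,Rc,o=c;d=Rc@np.linalg.inv(K)@np.array([px[0],px[1],1.0]);return o+d*(z-o[2])/d[2]
def proj(P,c):
    K,Rc,o=c;p=K@(Rc.T@(np.array(P)-o));return p[:2]/p[2]
def snap(n,fn=None):
    st=bot.observe();p=bot.grab_frame(n)
    if fn: cv2.imwrite('pics/'+fn,p["frame"][:,:,::-1])
    return p,cam(p,st),st
Z=dict(pot_centre=.029,cup_centre=.021,crucible_a_centre=.021,boat_centre=.0045,pot_tray=0,crucible_tray=0,boat_tray=0)
E
python3 - <<'E'
from h import *
st=bot.observe();print(st)
for n in("scene","side","wrist"):
    p,c,s=snap(n,n+'0.png');print(n,c[2].round(3))
    for k,z in Z.items():
        for d in bot.mark_of(k,p)[:4]:print(k,round(d["p"],2),np.round(d["at"]),toplane(d["at"],z,c).round(3)[:2])
E
```

```text
pics
{'clock': 0.0, 'qpos': array([ 1.27079727,  0.52201841, -0.03630474,  1.59998527,  0.02120037,
        1.02110828, -0.11278874]), 'qd': array([ 0.0006786 , -0.00092683,  0.00025957, -0.00205705, -0.00014704,
        0.00058995, -0.00084111]), 'joint_efforts': array([ 1.72535215e-04, -9.27096605e+01,  1.98010124e+00, -3.69929659e+01,
        1.78184576e-02,  8.14825762e-03,  6.07229117e-05]), 'position': array([ 0.14229993, -0.60844647,  0.40413128]), 'tool_rot': array([-3.14046205e+00,  9.25094365e-05,  2.29780530e-01]), 'force': array([-0.96613798, -0.41843353, -0.1439103 ]), 'moment': array([ 0.03026559, -0.0290068 ,  0.00411415]), 'finger_force': 0.0, 'grip_width': 0.08516347559232597}
scene [-0.277  0.166  0.804]
pot_centre 0.66 [353. 230.] [ 0.398 -0.169]
cup_centre 0.59 [184. 269.] [0.362 0.293]
cup_centre 0.44 [366. 191.] [ 0.557 -0.265]
crucible_a_centre 0.65 [243. 269.] [0.331 0.145]
crucible_a_centre 0.62 [236. 240.] [0.433 0.152]
crucible_a_centre 0.54 [215. 258.] [0.383 0.214]
crucible_a_centre 0.5 [262. 230.] [0.455 0.076]
pot_tray 0.96 [183. 215.] [0.583 0.297]
pot_tray 0.63 [352. 231.] [ 0.42  -0.178]
crucible_tray 0.82 [280. 192.] [ 0.626 -0.007]
crucible_tray 0.68 [187. 212.] [0.595 0.284]
boat_tray 0.58 [366. 187.] [ 0.596 -0.285]
side [-0.136  0.479  0.721]
pot_centre 0.74 [363. 220.] [ 0.398 -0.174]
cup_centre 0.63 [196. 330.] [0.348 0.294]
crucible_a_centre 0.95 [219. 299.] [0.387 0.223]
crucible_a_centre 0.76 [266. 300.] [0.332 0.148]
crucible_a_centre 0.68 [359. 224.] [ 0.4   -0.165]
crucible_a_centre 0.59 [242. 275.] [0.417 0.153]
boat_centre 0.41 [412. 224.] [ 0.34 -0.29]
pot_tray 0.66 [145. 263.] [0.581 0.299]
crucible_tray 0.95 [252. 203.] [ 0.63  -0.012]
crucible_tray 0.38 [240. 276.] [0.434 0.147]
boat_tray 0.93 [337. 182.] [ 0.577 -0.256]
boat_tray 0.17 [286. 230.] [ 0.496 -0.022]
wrist [ 0.213 -0.591  0.374]
```

View pics/scene0.png

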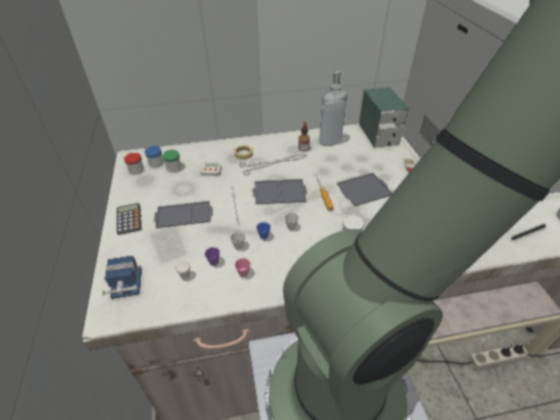

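View pics/side0.png

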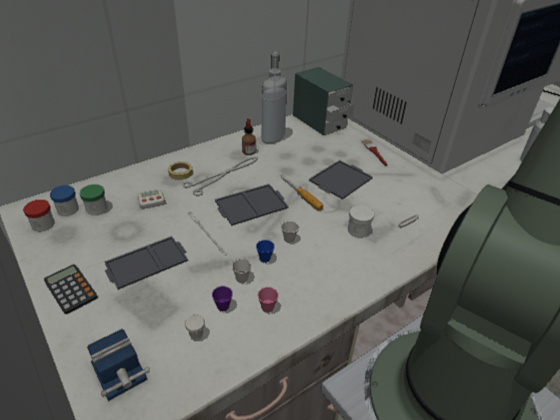

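The scene shows white crucibles at (292,221) and (238,240), the pot at (353,226), and the cup at (184,270). The blue, purple and pink crucibles are look-alikes. In the side view the boat is at (409,221), the trays are at (147,261), (251,204) and (340,180), and the screwdriver lies at (305,195).

```bash
python3 - <<'E'
from h import *
px=dict(scene=dict(cA=(292,221),cB=(238,240),pot=(353,226),cup=(184,270)),side=dict(cA=(290,232),cB=(242,271),pot=(361,221),cup=(196,326),boat=(409,221)))
zz=dict(cA=.021,cB=.021,pot=.029,cup=.021,boat=.0045)
tiles=[]
for n,seeds in(("scene",[(183,215),(280,192),(365,189)]),("side",[(147,261),(251,204),(340,180)])):
    p,c,s=snap(n);f=p["frame"]
    for k,v in px[n].items(): print(n,k,toplane(v,zz[k],c).round(3)[:2])
    g=f.max(2).astype(int);m=((g<125)&(f.max(2).astype(int)-f.min(2)<30)).astype(np.uint8)
    nl,l=cv2.connectedComponents(m)
    for sd in seeds:
        w=l[sd[1]-8:sd[1]+9,sd[0]-8:sd[0]+9];w=w[w>0]
        if len(w)==0: print('none',sd);continue
        i=np.bincount(w).argmax();ys,xs=np.where(l==i)
        P=np.array([toplane((x,y),.006,c)[:2] for x,y in zip(xs,ys)],np.float32)
        print(n,sd,len(xs),cv2.minAreaRect(P*1000))
        t=cv2.resize(f[sd[1]-25:sd[1]+25,sd[0]-50:sd[0]+50],None,fx=3.9,fy=3.9,interpolation=2);tiles.append(t)
cv2.imwrite('pics/tr.png',np.hstack([np.vstack(tiles[:3]),np.vstack(tiles[3:])])[:,:,::-1])
p,c,s=snap("wrist");print(p["T_tool_cam"],p["K"])
E
```

```text
scene cA [ 0.473 -0.013]
scene cB [0.432 0.147]
scene pot [ 0.412 -0.174]
scene cup [0.358 0.294]
scene (183, 215) 1106 ((582.0968627929688, 295.4459228515625), (166.23765563964844, 88.53225708007812), 88.1295166015625)
scene (280, 192) 1111 ((626.5511474609375, -5.5339202880859375), (165.6994171142578, 108.75907135009766), 81.6955795288086)
scene (365, 189) 139250 ((1322.7047119140625, -50.328369140625), (3958.563232421875, 2741.2197265625), 76.88299560546875)
side cA [ 0.468 -0.011]
side cB [0.426 0.146]
side pot [ 0.398 -0.169]
side cup [0.356 0.291]
side boat [ 0.351 -0.291]
side (147, 261) 2415 ((579.75830078125, 295.8290100097656), (171.9232635498047, 96.50558471679688), 88.1825180053711)
side (251, 204) 1885 ((624.29443359375, -4.98291015625), (173.219482421875, 120.0587387084961), 81.68104553222656)
side (340, 180) 1482 ((573.7257080078125, -250.57476806640625), (140.1453857421875, 210.6544189453125), 19.945018768310547)
[[ 5.01381721e-04 -9.57467675e-01 -2.88540119e-01  7.31772113e-02]
 [ 9.99999860e-01  5.28701763e-04 -1.67505179e-05 -8.59802551e-04]
 [ 1.68589749e-04 -2.88540070e-01  9.57467806e-01  3.07178158e-02]
 [ 0.00000000e+00  0.00000000e+00  0.00000000e+00  1.00000000e+00]] [[359.81606282   0.         274.72933328]
 [  0.         359.81606282 207.29476619]
 [  0.           0.           1.        ]]
```

View pics/tr.png

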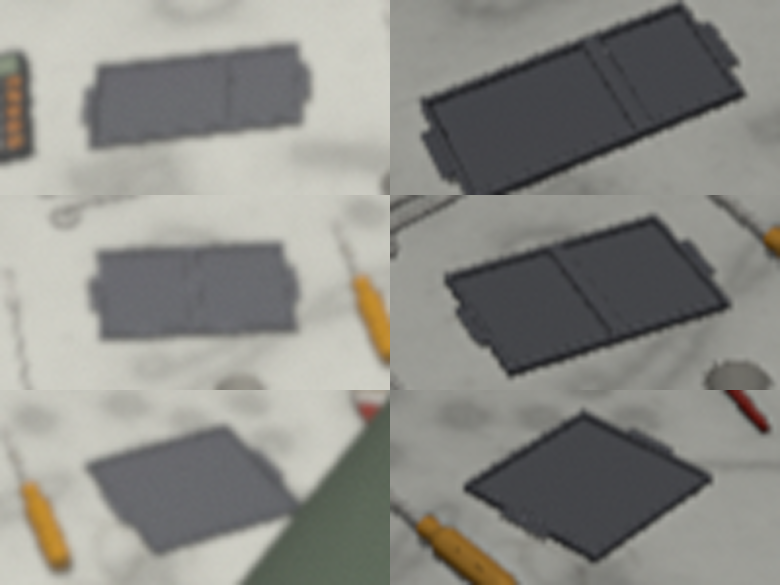

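The scene confirms the pot tray's larger bay is on the +y side. First I'll turn to yaw 90° and move above the pot and boat.

Request:
arm_command(
  deltas=[
    [[0, 0, 0], [0, 0, -0.149], 8.5],
    [[0, 0, 0], [0, 0, -0.149], 8.5],
    [[0, 0, 0], [0, 0, -0.149], 8.5],
    [[0, 0, 0], [0, 0, -0.149], 8.5],
    [[0, 0, 0], [0, 0, -0.149], 8.5],
    [[0, 0, 0], [0, 0, -0.149], 8.5],
    [[0, 0, 0], [0, 0, -0.149], 8.5],
    [[0, 0, 0], [0, 0, -0.149], 8.5],
    [[0, 0, 0], [0, 0, -0.149], 8.5],
    [[3.8, 2.6, 0.4], [0, 0, 0], 8.5],
    [[3.8, 2.6, 0.4], [0, 0, 0], 8.5],
    [[3.8, 2.6, 0.4], [0, 0, 0], 8.5],
    [[3.8, 2.6, 0.4], [0, 0, 0], 8.5],
    [[3.8, 2.6, 0.4], [0, 0, 0], 8.5],
    [[3.8, 2.6, 0.4], [0, 0, 0], 8.5],
    [[3.8, 2.6, 0.4], [0, 0, 0], 8.5],
    [[3.8, 2.6, 0.4], [0, 0, 0], 8.5],
    [[3.8, 2.6, 0.4], [0, 0, 0], 8.5],
    [[3.8, 2.6, 0.4], [0, 0, 0], 8.5],
    [[0, 0, 0], [0, 0, 0], 8.5],
  ],
  newtons=30,
)

```text
clock: 3.35
position: [0.4052, -0.2238, 0.3648]
tool_rot: [3.14, -0.001, 1.578]
force: [0.0, -1.7, 0.4]
grip_width: 0.0848
finger_force: 0.0
```

```bash
cat > look.py <<'E'
import sys
from h import *
p,c,s=snap("wrist",sys.argv[1]);print(s["clock"],s["position"].round(4),s["tool_rot"].round(3),s["grip_width"].round(4),s["force"].round(1))
for k in sys.argv[2:]:
    for d in bot.mark_of(k,p)[:4]:
        P=toplane(d["at"],Z[k],c);D=(P-s["position"])*100
        Rt=R.from_euler('xyz',s["tool_rot"]).as_matrix()
        print(k,round(d["p"],2),np.round(d["at"]),P.round(4)[:2],"tool xy cm",(Rt.T@D)[:2].round(2))
E
python3 look.py w1.png pot_centre boat_centre boat_tray
```

```text
Traceback (most recent call last):
  File "look.py", line 3, in <module>
    p,c,s=snap("wrist",sys.argv[1]);print(s["clock"],s["position"].round(4),s["tool_rot"].round(3),s["grip_width"].round(4),s["force"].round(1))
                                                                                                   ^^^^^^^^^^^^^^^^^^^^^
AttributeError: 'float' object has no attribute 'round'
```

View pics/w1.png

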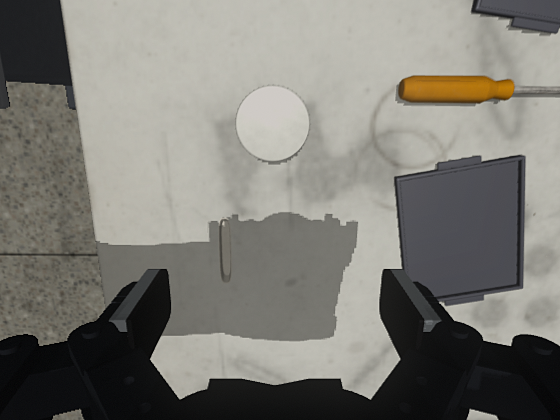

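The wrist view shows the pot's cap centred at (272,122). The boat runs from (224,221) to (226,281), nearly along world y, and the boat tray is centred near (461,230).

```bash
sed -i 's/s\["grip_width"\].round(4)/round(s["grip_width"],4)/' look.py
cat >> look.py <<'E'
def at(px,z):
    P=toplane(px,z,c);return P.round(4)[:2],(Rt.T@((P-s["position"])*100))[:2].round(2)
E
(cat look.py; cat <<'E'
print("pot",at((272,122),.058));print("boat",at((224,223),.009),at((226,279),.009),at((225,251),.009))
for q in((396,178),(525,156),(523,287),(410,303)):print(at(q,.008))
E
)>l.py; python3 l.py w2.png pot_centre boat_centre boat_tray
```

```text
3.4 [ 0.4038 -0.2263  0.3647] [ 3.141e+00 -1.000e-03  1.576e+00] 0.085 [-0.  -0.8 -0.1]
pot_centre 0.93 [275. 119.] [ 0.4034 -0.1679] tool xy cm [ 5.82 -0.02]
boat_centre 0.59 [227. 247.] [ 0.3569 -0.2927] tool xy cm [-6.64 -4.74]
boat_tray 0.67 [458. 229.] [ 0.5847 -0.2736] tool xy cm [-4.84 18.05]
pot (array([ 0.4011, -0.1684]), array([ 5.78, -0.26]))
boat (array([ 0.3552, -0.2656]), array([-3.93, -4.9 ])) (array([ 0.3551, -0.325 ]), array([-9.87, -4.94])) (array([ 0.3552, -0.2946]), array([-6.82, -4.92]))
(array([ 0.5154, -0.2211]), array([ 0.44, 11.14]))
(array([ 0.6303, -0.2001]), array([ 2.48, 22.65]))
(array([ 0.6556, -0.3329]), array([-10.8 ,  25.11]))
(array([ 0.5432, -0.3519]), array([-12.65,  13.86]))
```

Request:
arm_command(
  deltas=[
    [[2.9, -0.1, 0], [0, 0, 0], 8.5],
    [[2.9, -0.05, 2], [0, 0, 0], 8.5],
    [[0, 0, 4.5], [0, 0, 0], 8.5],
    [[0, 0, 4.5], [0, 0, 0], 8.5],
    [[0, 0, 4], [0, 0, 0], 8.5],
    [[0, 0, 1.5], [0, 0, 0], 8.5],
    [[0, 0, 0], [0, 0, 0], 8.5],
    [[0, 0, 0], [0, 0, 0], 8.5],
    [[0, 0, 0], [0, 0, 0], 5],
    [[0, 0, 0], [0, 0, 0], 5],
    [[0, 0, 0], [0, 0, 0], 5],
    [[0, 0, 0], [0, 0, 0], 5],
    [[0, 0, 0], [0, 0, 0], 5],
    [[0, 0, 0], [0, 0, 0], 5],
  ],
  newtons=30,
)

```text
clock: 5.0
position: [0.4011, -0.1709, 0.2008]
tool_rot: [3.14, 0.001, 1.57]
force: [-1.4, 0.7, 15.3]
grip_width: 0.0538
finger_force: 28.5
```

Request:
arm_command(
  deltas=[
    [[0, 0, -0.5], [0, 0, 0], 5],
    [[0, 0, -1], [0, 0, 0], 5],
    [[0, 0, -1.5], [0, 0, 0], 5],
    [[0, 0, 0], [0, 0, 0], 5],
  ],
)

```text
clock: 5.4
position: [0.4012, -0.1709, 0.2316]
tool_rot: [3.139, 0.001, 1.57]
force: [-0.1, -0.2, -1.3]
grip_width: 0.054
finger_force: 31.8
```

```bash
python3 look.py w3.png pot_centre
```

```text
5.4 [ 0.4012 -0.1709  0.2316] [3.139e+00 1.000e-03 1.570e+00] 0.054 [-0.1 -0.2 -1.3]
```

View pics/w3.png

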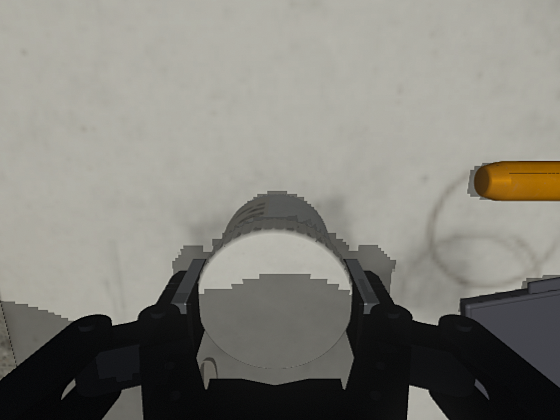

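The pot is held upright, with its cap at (275,300) between the pads. I'll carry it over to the large bay.

Request:
arm_command(
  deltas=[
    [[0, 0, -4], [0, 0, 0], 5],
    [[2, 0.5, -3.5], [0, 0, 0], 5],
    [[3.7, 1.4, -2.5], [0, 0, 0], 5],
    [[3.7, 1.4, 0], [0, 0, 0], 5],
    [[3.7, 1.4, 0], [0, 0, 0], 5],
    [[3.7, 1.4, 0], [0, 0, 0], 5],
    [[3.7, 1.4, 0], [0, 0, 0], 5],
    [[3.7, 1.4, 0], [0, 0, 0], 5],
    [[3.7, 1.4, 0], [0, 0, 0], 5],
    [[3.7, 1.4, 0], [0, 0, 0], 5],
    [[3.7, 1.4, 0], [0, 0, 0], 5],
    [[3.7, 1.4, 0], [0, 0, 0], 5],
    [[3.7, 1.4, 0], [0, 0, 0], 5],
    [[3.7, 1.4, 0], [0, 0, 0], 5],
    [[3.2, 0.8, 0], [0, 0, 0], 5],
    [[0, 0, 0], [0, 0, 0], 5],
    [[0, 0, 0], [0, 0, 0], 5],
  ],
)

```text
clock: 7.2
position: [0.5815, 0.3259, 0.3286]
tool_rot: [-3.14, 0.001, 1.572]
force: [0.0, -1.1, -0.8]
grip_width: 0.0539
finger_force: 32.6
```

```bash
python3 look.py w4.png pot_tray crucible_tray cup_centre
```

```text
7.2 [0.5815 0.3259 0.3286] [-3.140e+00  1.000e-03  1.572e+00] 0.0539 [ 0.  -1.1 -0.8]
```

View pics/w4.png

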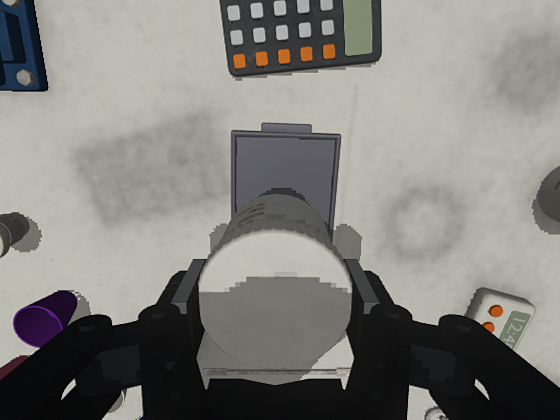

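The far edge of the pot tray shows corners at (232,131) and (340,136), and the pot sits over the big bay.

```bash
(cat look.py; cat <<'E'
Rt=R.from_euler('xyz',s["tool_rot"]).as_matrix()
print(at((232,131),.008),at((340,136),.008),"cap",at((275,300),.186))
E
)>l.py; python3 l.py w5.png
```

```text
7.4 [0.5821 0.3243 0.3296] [3.142e+00 1.000e-03 1.570e+00] 0.054 [-0.6 -0.7 -1.5]
(array([0.5477, 0.374 ]), array([ 4.99, -3.44])) (array([0.6336, 0.37  ]), array([4.6 , 5.15])) cap (array([0.5818, 0.33  ]), array([ 0.58, -0.03]))
```

Request:
arm_command(
  deltas=[
    [[-0.6, 0.5, 4], [0, 0, 0], 5],
    [[0, 0, 4], [0, 0, 0], 5],
    [[0, 0, 3], [0, 0, 0], 5],
    [[0, 0, 1], [0, 0, 0], 5],
    [[0, 0, 0.4], [0, 0, 0], 5],
    [[0, 0, 0.2], [0, 0, 0], 5],
    [[0, 0, 0], [0, 0, 0], 5],
  ],
)

```text
clock: 8.15
position: [0.5873, 0.3196, 0.2051]
tool_rot: [3.14, -0.001, 1.57]
force: [0.2, -0.7, 0.2]
grip_width: 0.0538
finger_force: 32.6
```

Request:
arm_command(
  deltas=[
    [[0, 0, 0.1], [0, 0, 0], 5],
    [[0, 0, 0], [0, 0, 0], 5.6],
    [[0, 0, 0], [0, 0, 0], 6.2],
    [[0, 0, 0], [0, 0, 0], 7],
    [[0, 0, 0], [0, 0, 0], 8.5],
    [[0, 0, 0], [0, 0, 0], 8.5],
    [[0, 0, 0], [0, 0, 0], 8.5],
    [[0, 0, -2], [0, 0, 0], 8.5],
    [[0, 0, -4.5], [0, 0, 0], 8.5],
    [[0, 0, -4.5], [0, 0, 0], 8.5],
    [[0, -3, -4], [0, 0, 0], 8.5],
    [[-0.5, -4.8, 0], [0, 0, 0], 8.5],
    [[-0.5, -4.8, 0], [0, 0, 0], 8.5],
    [[-0.5, -4.8, 0], [0, 0, 0], 8.5],
    [[-0.5, -3.8, 0], [0, 0, 0], 8.5],
    [[0, 0, 0], [0, 0, 0], 8.5],
    [[0, 0, 0], [0, 0, 0], 8.5],
  ],
)

```text
clock: 9.85
position: [0.3747, 0.2995, 0.3532]
tool_rot: [3.141, -0.0, 1.571]
force: [0.4, 0.2, -0.0]
grip_width: 0.0852
finger_force: 0.0
```

```bash
python3 look.py w6.png cup_centre pot_centre pot_tray crucible_a_centre
```

```text
9.85 [0.3747 0.2995 0.3532] [ 3.141 -0.     1.571] 0.0852 [ 0.4  0.2 -0. ]
cup_centre 0.74 [252. 194.] [0.3552 0.2946] tool xy cm [-0.49 -1.98]
pot_centre 0.64 [330. 337.] [0.4279 0.156 ] tool xy cm [-14.36   5.27]
pot_centre 0.59 [535. 164.] [0.5883 0.3228] tool xy cm [ 2.31 21.32]
pot_tray 0.75 [505. 188.] [0.587  0.2951] tool xy cm [-0.46 21.19]
crucible_a_centre 0.86 [231. 340.] [0.3315 0.1466] tool xy cm [-15.29  -4.37]
crucible_a_centre 0.64 [287. 273.] [0.3859 0.2197] tool xy cm [-7.99  1.08]
crucible_a_centre 0.61 [345. 397.] [0.4475 0.0769] tool xy cm [-22.27   7.23]
crucible_a_centre 0.55 [329. 338.] [0.4281 0.1489] tool xy cm [-15.07   5.29]
```

View pics/w6.png

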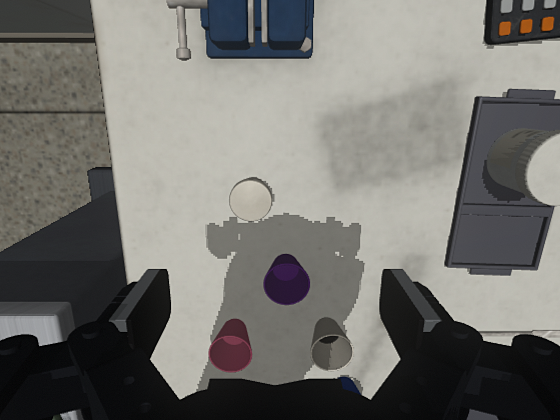

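The lid is at (251,200), and the pot stands in the large bay at right. The purple look-alike at (287,280) is clear of the finger path. Next I'll grasp the cup.

Request:
arm_command(
  deltas=[
    [[-0.5, -2, 2.5], [0, 0, 0], 8.5],
    [[0, 0, 4.5], [0, 0, 0], 8.5],
    [[0, 0, 4.5], [0, 0, 0], 7],
    [[0, 0, 4], [0, 0, 0], 7],
    [[0, 0, 1.2], [0, 0, 0], 7],
    [[0, 0, 0], [0, 0, 0], 7],
    [[0, 0, 0], [0, 0, 0], 5],
    [[0, 0, 0], [0, 0, 0], 2.8],
    [[0, 0, 0], [0, 0, 0], 2.8],
    [[0, 0, 0], [0, 0, 0], 2.8],
    [[0, 0, 0], [0, 0, 0], 2.8],
    [[0, 0, 0], [0, 0, 0], 2.8],
  ],
  newtons=20,
)

```text
clock: 11.3
position: [0.3554, 0.2948, 0.1871]
tool_rot: [3.139, -0.002, 1.57]
force: [-0.7, -0.1, 11.9]
grip_width: 0.0336
finger_force: 19.0
```

Request:
arm_command(
  deltas=[
    [[0, 0, -1], [0, 0, 0], 2.8],
    [[0, 0, -3], [0, 0, 0], 2.8],
    [[0, 0, -4], [0, 0, 0], 2.8],
    [[-0.6, 3, -3], [0, 0, 0], 2.8],
    [[-1, 4.5, 0], [0, 0, 0], 2.8],
    [[-1, 4.5, 0], [0, 0, 0], 2.8],
    [[-1, 4.5, 0], [0, 0, 0], 2.8],
    [[-1, 4, 0], [0, 0, 0], 2.8],
    [[-0.5, 2.4, 0], [0, 0, 0], 2.8],
    [[0, 0, 0], [0, 0, 0], 2.8],
    [[0, 0, 0], [0, 0, 0], 2.8],
  ],
)

```text
clock: 12.4
position: [0.5837, 0.2431, 0.2965]
tool_rot: [-3.141, -0.001, 1.57]
force: [-0.5, -0.3, -0.7]
grip_width: 0.0337
finger_force: 20.1
```

```bash
python3 look.py w7.png pot_tray cup_centre pot_centre
```

```text
12.4 [0.5837 0.2431 0.2965] [-3.141e+00 -1.000e-03  1.570e+00] 0.0337 [-0.5 -0.3 -0.7]
pot_tray 0.94 [282. 129.] [0.5881 0.2965] tool xy cm [5.31 0.45]
pot_tray 0.51 [282.  84.] [0.5884 0.3277] tool xy cm [8.43 0.48]
cup_centre 0.86 [275. 282.] [0.5834 0.1847] tool xy cm [-5.86 -0.02]
pot_centre 0.97 [281.  88.] [0.5872 0.3243] tool xy cm [8.1  0.35]
```

View pics/w7.png

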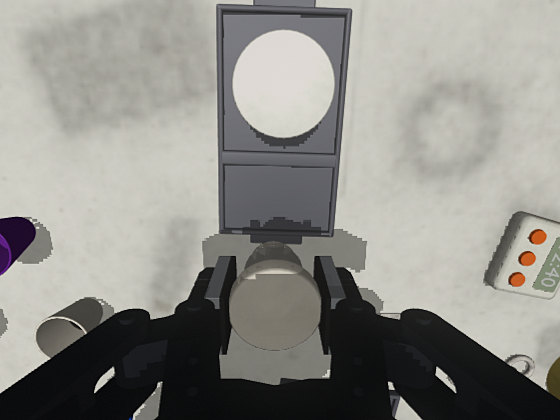

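The pot is upright in the big bay with its cap at (284,83). The small bay spans columns 222–333 and rows 166–232, and the held cup's lid is at about (275,305).

```bash
(cat look.py; cat <<'E'
Rt=R.from_euler('xyz',s["tool_rot"]).as_matrix()
print(at((222,166),.008),at((333,166),.008),at((222,230),.008),at((329,235),.008),"cap",at((275,305),.151))
E
)>l.py; python3 l.py w8.png
```

```text
12.6 [0.5831 0.2438 0.2963] [ 3.141 -0.     1.572] 0.0331 [ 0.2 -0.3  0.4]
(array([0.5445, 0.2717]), array([ 2.78, -3.86])) (array([0.6248, 0.2718]), array([2.79, 4.16])) (array([0.5425, 0.2224]), array([-2.14, -4.06])) (array([0.6243, 0.2185]), array([-2.54,  4.11])) cap (array([0.5829, 0.2466]), array([ 0.27, -0.03]))
```

Request:
arm_command(
  deltas=[
    [[0.1, 0.1, 4], [0, 0, 0], 2.8],
    [[0, 0, 4], [0, 0, 0], 2.8],
    [[0, 0, 1.7], [0, 0, 0], 2.8],
    [[0, 0, 0.6], [0, 0, 0], 2.8],
    [[0, 0, 0.2], [0, 0, 0], 2.8],
    [[0, 0, 0.1], [0, 0, 0], 2.8],
    [[0, 0, 0], [0, 0, 0], 2.8],
  ],
)

```text
clock: 13.35
position: [0.5853, 0.2446, 0.191]
tool_rot: [3.14, -0.001, 1.571]
force: [-0.4, -0.2, 0.7]
grip_width: 0.0336
finger_force: 20.1
```

Request:
arm_command(
  deltas=[
    [[0, 0, 0.1], [0, 0, 0], 3.4],
    [[0, 0, 0], [0, 0, 0], 4],
    [[0, 0, 0], [0, 0, 0], 5],
    [[0, 0, 0], [0, 0, 0], 7],
    [[0, 0, 0], [0, 0, 0], 7],
    [[0, 0, -2], [0, 0, 0], 7],
    [[0, 0, -4.5], [0, 0, 0], 7],
    [[0, 0, -4.5], [0, 0, 0], 7],
    [[-1.5, -3, -3], [0, 0, 0], 7],
    [[-2.5, -4, 0], [0, 0, 0], 7],
    [[-2.5, -4, 0], [0, 0, 0], 7],
    [[-2, -3, 0], [0, 0, 0], 7],
    [[-1, -1.5, 0], [0, 0, 0], 7],
    [[0, 0, 0], [0, 0, 0], 7],
    [[0, 0, 0], [0, 0, 0], 7],
  ],
)

```text
clock: 14.85
position: [0.4303, 0.1495, 0.329]
tool_rot: [3.141, -0.0, 1.57]
force: [0.4, -0.6, 0.5]
grip_width: 0.0701
finger_force: 0.0
```

```bash
python3 look.py w9.png crucible_a_centre cup_centre pot_centre crucible_tray
```

```text
14.85 [0.4303 0.1495 0.329 ] [ 3.141 -0.     1.57 ] 0.0701 [ 0.4 -0.6  0.5]
crucible_a_centre 0.95 [156. 197.] [0.3355 0.1491] tool xy cm [-0.06 -9.51]
crucible_a_centre 0.87 [214. 104.] [0.3853 0.2205] tool xy cm [ 7.09 -4.53]
crucible_a_centre 0.7 [270. 198.] [0.4266 0.1485] tool xy cm [-0.12 -0.39]
crucible_a_centre 0.65 [299. 278.] [0.4505 0.0777] tool xy cm [-7.19  1.99]
cup_centre 0.71 [491.  66.] [0.5859 0.2466] tool xy cm [ 9.7  15.53]
```

View pics/w9.png

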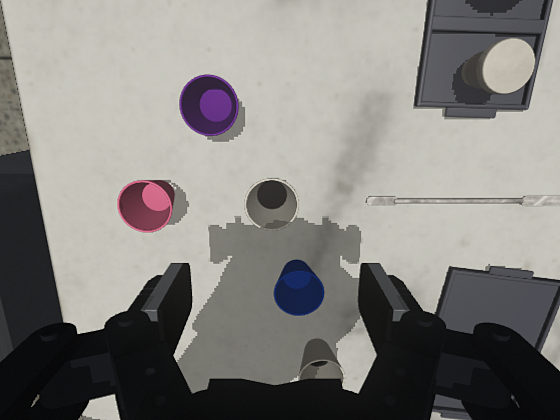

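The cup stands in the small bay at (505,65). The white crucible is at (271,203), with purple, pink and blue around it. With the fingers at 7 cm there is room to go in.

Request:
arm_command(
  deltas=[
    [[-0.1, -0.4, 0], [0, 0, 0], 7],
    [[0, 0, 4.5], [0, 0, 0], 7],
    [[0, 0, 4.5], [0, 0, 0], 7],
    [[0, 0, 4], [0, 0, 0], 7],
    [[0, 0, 1.2], [0, 0, 0], 7],
    [[0, 0, 0], [0, 0, 0], 7],
    [[0, 0, 0], [0, 0, 0], 5],
    [[0, 0, 0], [0, 0, 0], 3.4],
    [[0, 0, 0], [0, 0, 0], 3.4],
    [[0, 0, 0], [0, 0, 0], 3.4],
    [[0, 0, 0], [0, 0, 0], 3.4],
  ],
  newtons=25,
)

```text
clock: 16.2
position: [0.4265, 0.1485, 0.1883]
tool_rot: [3.139, -0.001, 1.57]
force: [-0.4, -0.3, 10.5]
grip_width: 0.0382
finger_force: 23.8
```

Request:
arm_command(
  deltas=[
    [[0, 0, -1], [0, 0, 0], 3.4],
    [[0, 0, -3], [0, 0, 0], 3.4],
    [[0, 0, -4], [0, 0, 0], 3.4],
    [[-1, 2, -3], [0, 0, 0], 3.4],
    [[-2.2, 4, 0], [0, 0, 0], 3.4],
    [[-2.2, 4, 0], [0, 0, 0], 3.4],
    [[-2.2, 4, 0], [0, 0, 0], 3.4],
    [[-2.2, 4, 0], [0, 0, 0], 3.4],
    [[-1.6, 2.5, 0], [0, 0, 0], 3.4],
    [[0, 0, 0], [0, 0, 0], 3.4],
    [[0, 0, 0], [0, 0, 0], 3.4],
  ],
)

```text
clock: 17.3
position: [0.6306, 0.034, 0.2977]
tool_rot: [3.142, -0.001, 1.57]
force: [-0.5, 0.6, 0.3]
grip_width: 0.0381
finger_force: 25.4
```

```bash
python3 look.py w10.png crucible_a_centre crucible_tray
```

```text
17.3 [0.6306 0.034  0.2977] [ 3.142e+00 -1.000e-03  1.570e+00] 0.0381 [-0.5  0.6  0.3]
crucible_a_centre 0.76 [  9. 152.] [0.4487 0.074 ] tool xy cm [  3.95 -18.2 ]
crucible_a_centre 0.74 [277. 282.] [ 0.6318 -0.025 ] tool xy cm [-5.92  0.12]
crucible_tray 0.59 [277. 247.] [ 0.6318 -0.0054] tool xy cm [-3.97  0.12]
```

View pics/w10.png

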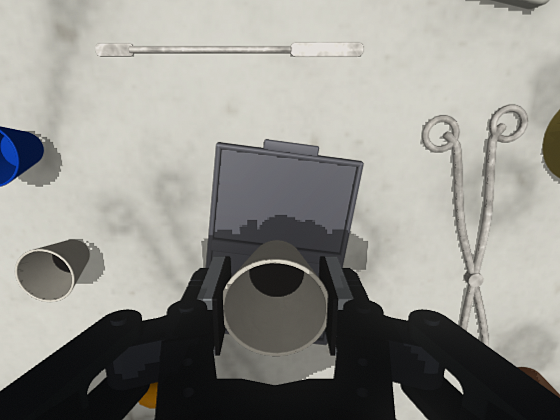

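The crucible hangs upright with its rim centre at about (275,307). The tray's far corners are at (216,142) and (364,162).

```bash
(cat look.py; cat <<'E'
Rt=R.from_euler('xyz',s["tool_rot"]).as_matrix()
a=toplane((216,142),.008,c)[:2];b=toplane((364,162),.008,c)[:2];u=(b-a)/np.linalg.norm(b-a);v=np.array([u[1],-u[0]])
print(a,b,np.linalg.norm(b-a),"bays",(a+b)/2+.039*v,(a+b)/2+.119*v,"rim",at((275,307),.151),at((50,273),.042))
E
)>l.py; python3 l.py w11.png
```

```text
17.45 [0.6302 0.0351 0.2975] [ 3.141 -0.     1.572] 0.0379 [-0.5  0.8 -1.3]
[0.58784428 0.07998755] [0.69430164 0.06583418] 0.10739408192099556 bays [0.63593318 0.03425103] [ 0.62539006 -0.04505119] rim (array([0.6299, 0.0362]), array([ 0.11, -0.03])) (array([ 0.4746, -0.0059]), array([ -4.09, -15.56]))
```

Move 0.5 cm in x, then descend to 0.192.

Request:
arm_command(
  deltas=[
    [[-0.1, 0.5, 4], [0, 0, 0], 3.4],
    [[0, 0, 4], [0, 0, 0], 3.4],
    [[0, 0, 1.6], [0, 0, 0], 3.4],
    [[0, 0, 0.6], [0, 0, 0], 3.4],
    [[0, 0, 0.3], [0, 0, 0], 3.4],
    [[0, 0, 0.1], [0, 0, 0], 3.4],
    [[0, 0, 0], [0, 0, 0], 3.4],
  ],
)

```text
clock: 18.2
position: [0.6363, 0.0335, 0.192]
tool_rot: [3.14, -0.0, 1.571]
force: [-0.1, -0.5, -0.6]
grip_width: 0.038
finger_force: 25.4
```

Request:
arm_command(
  deltas=[
    [[0, 0, 0.1], [0, 0, 0], 3.8],
    [[0, 0, 0], [0, 0, 0], 4.4],
    [[0, 0, 0], [0, 0, 0], 5.5],
    [[0, 0, 0], [0, 0, 0], 7],
    [[0, 0, 0], [0, 0, 0], 7],
    [[0, 0, -2], [0, 0, 0], 7],
    [[0, 0, -4.5], [0, 0, 0], 7],
    [[0, 0, -4.5], [0, 0, 0], 7],
    [[-0.8, -3, -3], [0, 0, 0], 7],
    [[-1.1, -4.5, 0], [0, 0, 0], 7],
    [[-1.1, -4.5, 0], [0, 0, 0], 7],
    [[-0.8, -3, 0], [0, 0, 0], 7],
    [[-0.3, -1.3, 0], [0, 0, 0], 7],
    [[0, 0, 0], [0, 0, 0], 7],
    [[0, 0, 0], [0, 0, 0], 7],
  ],
)

```text
clock: 19.7
position: [0.4735, -0.0075, 0.33]
tool_rot: [3.141, -0.0, 1.571]
force: [0.3, 1.5, 0.1]
grip_width: 0.0703
finger_force: 0.0
```

```bash
python3 look.py w12.png crucible_a_centre
```

```text
19.7 [ 0.4735 -0.0075  0.33  ] [ 3.141 -0.     1.571] 0.0703 [0.3 1.5 0.1]
crucible_a_centre 0.75 [240.  88.] [0.4478 0.0748] tool xy cm [ 8.22 -2.6 ]
crucible_a_centre 0.64 [493. 142.] [0.6406 0.0349] tool xy cm [ 4.24 16.68]
crucible_a_centre 0.44 [271. 199.] [ 0.4701 -0.0101] tool xy cm [-0.26 -0.36]
```

View pics/w12.png

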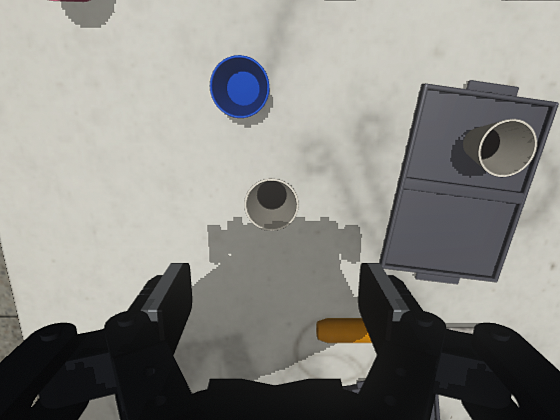

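The first crucible stands in the upper bay at (508,147). The second is at (271,204).

Request:
arm_command(
  deltas=[
    [[-0.25, -0.35, 0], [0, 0, 0], 7],
    [[0, 0, 4.5], [0, 0, 0], 7],
    [[0, 0, 4.5], [0, 0, 0], 7],
    [[0, 0, 4], [0, 0, 0], 7],
    [[0, 0, 1.2], [0, 0, 0], 7],
    [[0, 0, 0], [0, 0, 0], 7],
    [[0, 0, 0], [0, 0, 0], 5],
    [[0, 0, 0], [0, 0, 0], 3.4],
    [[0, 0, 0], [0, 0, 0], 3.4],
    [[0, 0, 0], [0, 0, 0], 3.4],
    [[0, 0, 0], [0, 0, 0], 3.4],
  ],
  newtons=25,
)

```text
clock: 20.9
position: [0.47, -0.0102, 0.1893]
tool_rot: [3.139, 0.0, 1.57]
force: [-1.5, 0.6, 10.7]
grip_width: 0.0382
finger_force: 23.8
```

Request:
arm_command(
  deltas=[
    [[0, 0, -1], [0, 0, 0], 3.4],
    [[0, 0, -3], [0, 0, 0], 3.4],
    [[0, 0, -4], [0, 0, 0], 3.4],
    [[-0.5, 2, -3], [0, 0, 0], 3.4],
    [[-1, 4.5, 0], [0, 0, 0], 3.4],
    [[-1, 4.5, 0], [0, 0, 0], 3.4],
    [[-0.6, 3, 0], [0, 0, 0], 3.4],
    [[-0.4, 1.5, 0], [0, 0, 0], 3.4],
    [[0, 0, 0], [0, 0, 0], 3.4],
    [[0, 0, 0], [0, 0, 0], 3.4],
  ],
)

```text
clock: 21.9
position: [0.6239, -0.0451, 0.2986]
tool_rot: [3.141, -0.0, 1.571]
force: [0.7, -0.5, -0.5]
grip_width: 0.0384
finger_force: 25.3
```

```bash
python3 look.py w13.png crucible_a_centre crucible_tray
```

```text
21.9 [ 0.6239 -0.0451  0.2986] [ 3.141 -0.     1.571] 0.0384 [ 0.7 -0.5 -0.5]
crucible_a_centre 0.86 [298.  93.] [0.639  0.0331] tool xy cm [7.81 1.5 ]
crucible_tray 0.59 [283. 148.] [ 0.6296 -0.0058] tool xy cm [3.92 0.56]
```

View pics/w13.png

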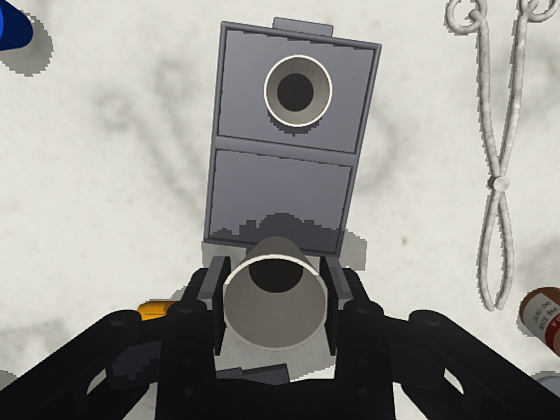

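The first crucible is centred in its bay. The second hangs upright with its rim at about (275,303), over the lower bay. Next I'll lower and release it.

Request:
arm_command(
  deltas=[
    [[0, 0.2, 4], [0, 0, 0], 3.4],
    [[0, 0, 4], [0, 0, 0], 3.4],
    [[0, 0, 1.6], [0, 0, 0], 3.4],
    [[0, 0, 0.6], [0, 0, 0], 3.4],
    [[0, 0, 0.3], [0, 0, 0], 3.4],
    [[0, 0, 0.1], [0, 0, 0], 3.4],
    [[0, 0, 0], [0, 0, 0], 3.4],
    [[0, 0, 0], [0, 0, 0], 3.4],
  ],
)

```text
clock: 22.85
position: [0.6266, -0.0452, 0.1927]
tool_rot: [3.14, 0.0, 1.571]
force: [0.5, -0.4, -0.6]
grip_width: 0.0381
finger_force: 25.4
```

Request:
arm_command(
  deltas=[
    [[0, 0, 0.1], [0, 0, 0], 3.8],
    [[0, 0, 0], [0, 0, 0], 4.4],
    [[0, 0, 0], [0, 0, 0], 5.5],
    [[0, 0, 0], [0, 0, 0], 7],
    [[0, 0, 0], [0, 0, 0], 7],
    [[0, 0, -2], [0, 0, 0], 7],
    [[0, 0, -4.5], [0, 0, 0], 7],
    [[0, 0, -4.5], [0, 0, 0], 7],
    [[-2, -2, 0], [0, 0, 0], 7],
    [[-3.3, -3.6, 0], [0, 0, 0], 7],
    [[-3.3, -3.6, 0], [0, 0, 0], 7],
    [[-3.3, -3.6, 0], [0, 0, 0], 6],
    [[-3.3, -3.6, 0], [0, 0, 0], 5],
    [[-3.3, -3.6, 0], [0, 0, 0], 4],
    [[-3.3, -3.6, 0], [0, 0, 0], 4],
    [[-3, -3.4, 0], [0, 0, 0], 4],
    [[0, 0, 0], [0, 0, 0], 4],
    [[0, 0, 0], [0, 0, 0], 4],
  ],
)

```text
clock: 24.65
position: [0.3559, -0.2937, 0.3009]
tool_rot: [3.141, 0.0, 1.568]
force: [0.6, 0.7, 1.1]
grip_width: 0.0402
finger_force: 0.0
```

```bash
python3 look.py w14.png boat_centre boat_tray
```

```text
24.65 [ 0.3559 -0.2937  0.3009] [3.141 0.    1.568] 0.0402 [0.6 0.7 1.1]
boat_centre 0.66 [279. 197.] [ 0.3584 -0.2915] tool xy cm [0.23 0.25]
```

View pics/w14.png

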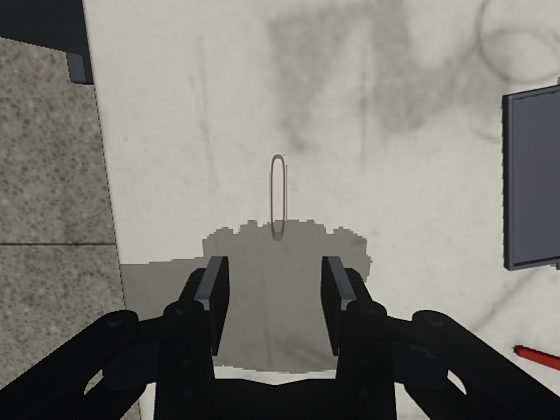

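The boat runs from (278,155) to (278,240), in line with the pads. I'll narrow the fingers and go down in stages, watching the force, since the tip reach is uncertain.

Request:
arm_command(
  deltas=[
    [[0.2, 0.25, 4], [0, 0, 0], 2.2],
    [[0, 0, 4], [0, 0, 0], 2.2],
    [[0, 0, 1.7], [0, 0, 0], 2.2],
    [[0, 0, 0], [0, 0, 0], 2.2],
    [[0, 0, 0], [0, 0, 0], 2.2],
  ],
  newtons=20,
)

```text
clock: 25.3
position: [0.3597, -0.2904, 0.2041]
tool_rot: [3.142, -0.0, 1.573]
force: [-0.3, -1.0, -0.4]
grip_width: 0.0221
finger_force: 0.0
```

```bash
python3 look.py w15.png boat_centre; python3 -c "
import cv2;cv2.imwrite('pics/w15c.png',cv2.resize(cv2.imread('pics/w15.png')[170:420,140:420],None,fx=2.4,fy=2.4))"
```

```text
25.3 [ 0.3597 -0.2904  0.2041] [ 3.142 -0.     1.573] 0.0221 [-0.3 -1.  -0.4]
```

View pics/w15c.png

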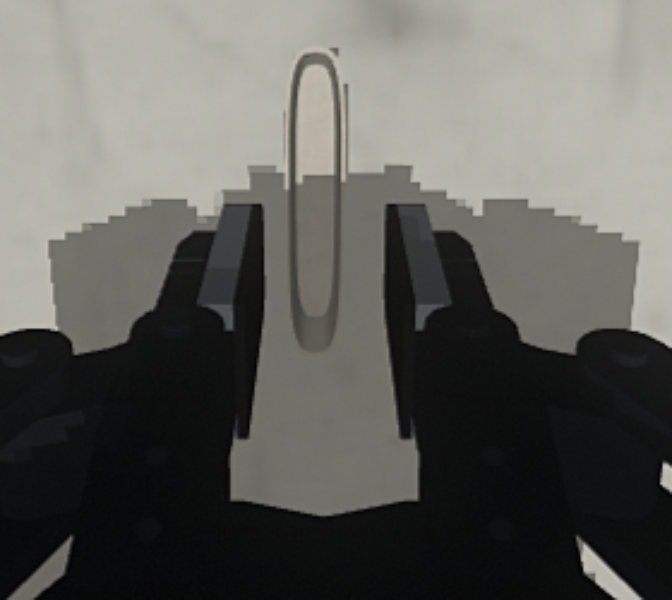

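Boat centreline is about 2 mm to the left of the fingers' middle. Tip reach works out at about 171 mm, which agrees with 173. I'll correct and descend.

Request:
arm_command(
  deltas=[
    [[0, -0.2, 1], [0, 0, 0], 2.2],
    [[0, 0, 1], [0, 0, 0], 2.2],
    [[0, 0, 0.4], [0, 0, 0], 2.2],
    [[0, 0, 0.3], [0, 0, 0], 2.2],
    [[0, 0, 0], [0, 0, 0], 2.2],
    [[0, 0, 0], [0, 0, 0], 2.2],
  ],
)

```text
clock: 26.0
position: [0.3569, -0.2911, 0.1767]
tool_rot: [3.142, -0.0, 1.571]
force: [0.1, 0.2, -0.6]
grip_width: 0.0224
finger_force: 0.0
```

Request:
arm_command(
  deltas=[
    [[0, 0, 0], [0, 0, 0], 0.8],
    [[0, 0, 0], [0, 0, 0], 0.8],
    [[0, 0, 0], [0, 0, 0], 0.8],
    [[0, 0, 0], [0, 0, 0], 0.8],
  ],
)

```text
clock: 26.4
position: [0.3569, -0.2911, 0.1769]
tool_rot: [3.141, 0.0, 1.571]
force: [0.1, 1.1, 6.2]
grip_width: 0.0112
finger_force: 19.9
```

Request:
arm_command(
  deltas=[
    [[0, 0, -1], [0, 0, 0], 0.8],
    [[0, 0, -3], [0, 0, 0], 0.8],
    [[0, 0, -4], [0, 0, 0], 0.8],
    [[0.2, 3, -2], [0, 0, 0], 0.8],
    [[0.3, 4.5, 0], [0, 0, 0], 0.8],
    [[0.3, 4.5, 0], [0, 0, 0], 0.8],
    [[0.3, 4.5, 0], [0, 0, 0], 0.8],
    [[0.3, 4.4, 0], [0, 0, 0], 0.8],
    [[0, 2, 0], [0, 0, 0], 0.8],
    [[0, 0, 0], [0, 0, 0], 0.8],
    [[0, 0, 0], [0, 0, 0], 0.8],
  ],
)

```text
clock: 27.5
position: [0.5855, -0.2769, 0.2769]
tool_rot: [-3.141, -0.001, 1.571]
force: [0.4, -0.5, 0.6]
grip_width: 0.0111
finger_force: 19.7
```

```bash
python3 look.py w16.png boat_centre boat_tray
```

```text
27.5 [ 0.5855 -0.2769  0.2769] [-3.141e+00 -1.000e-03  1.571e+00] 0.0111 [ 0.4 -0.5  0.6]
boat_centre 0.57 [274. 278.] [ 0.5842 -0.3305] tool xy cm [-5.38 -0.12]
boat_tray 0.69 [279. 206.] [ 0.5881 -0.2756] tool xy cm [0.12 0.27]
```

View pics/w16.png

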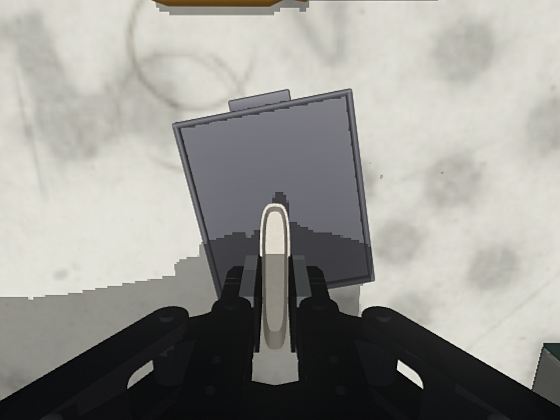

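The boat is held level, with its long axis from (275,203) to (275,348), over the middle of the tray at (279,206).

Request:
arm_command(
  deltas=[
    [[0.1, 0.2, 4], [0, 0, 0], 0.8],
    [[0, 0, 4], [0, 0, 0], 0.8],
    [[0, 0, 1], [0, 0, 0], 0.8],
    [[0, 0, 0.4], [0, 0, 0], 0.8],
    [[0, 0, 0.2], [0, 0, 0], 0.8],
    [[0, 0, 0], [0, 0, 0], 0.8],
    [[0, 0, 0], [0, 0, 0], 0.8],
  ],
)

```text
clock: 28.35
position: [0.5882, -0.2763, 0.1821]
tool_rot: [3.14, 0.001, 1.571]
force: [0.5, -0.6, 0.3]
grip_width: 0.011
finger_force: 19.7
```

Request:
arm_command(
  deltas=[
    [[0, 0, 0.15], [0, 0, 0], 0.8],
    [[0, 0, 0], [0, 0, 0], 0.8],
    [[0, 0, 0], [0, 0, 0], 1.4],
    [[0, 0, 0], [0, 0, 0], 2.2],
    [[0, 0, 0], [0, 0, 0], 3],
    [[0, 0, 0], [0, 0, 0], 3],
    [[0, 0, -1], [0, 0, 0], 3],
    [[0, 0, -4], [0, 0, 0], 3],
    [[0, 0, -4.5], [0, 0, 0], 3],
    [[-3, 0, -4.5], [0, 0, 0], 3],
    [[-4, 0, -4.5], [0, 0, 0], 3],
    [[-4, 0, -2], [0, 0, 0], 3],
    [[0, 0, 0], [0, 0, 0], 3],
    [[0, 0, 0], [0, 0, 0], 3],
  ],
)

```text
clock: 29.75
position: [0.5874, -0.3778, 0.374]
tool_rot: [3.141, 0.0, 1.569]
force: [0.1, 1.2, -1.3]
grip_width: 0.0302
finger_force: 0.0
```

```bash
python3 look.py w17.png boat_centre boat_tray; python3 - <<'E'
from h import *
w=cv2.imread('pics/w17.png');p,c,s=snap("side");f=p["frame"][:,:,::-1]
a=cv2.resize(f[150:300,90:390],(800,400));b=cv2.resize(w[:,:],(266,200));cv2.imwrite('pics/fin.png',np.vstack([a,np.hstack([b,np.zeros((200,534,3),np.uint8)])]))
E
```

```text
29.75 [ 0.5874 -0.3778  0.374 ] [3.141 0.    1.569] 0.0302 [ 0.1  1.2 -1.3]
boat_centre 0.69 [275.  68.] [ 0.5878 -0.2771] tool xy cm [10.08 -0.  ]
boat_tray 0.94 [275.  67.] [ 0.5875 -0.2764] tool xy cm [10.15 -0.04]
```

View pics/fin.png

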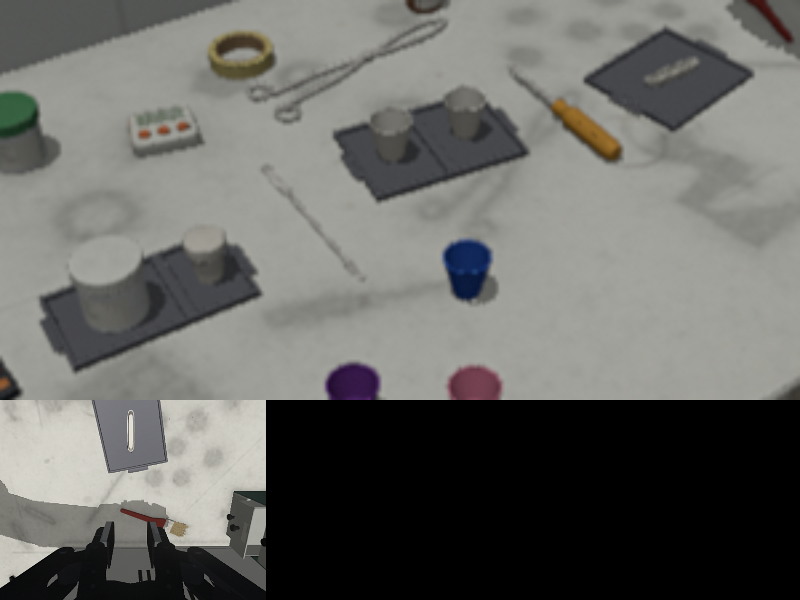

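All five pieces stand in their bays: the pot at (110,285), the cup at (207,255), the crucibles at (392,135) and (465,112), and the boat flat at (670,70). The gripper is clear of everything.

```bash
python3 -c "
from workcell import bot
print(bot.job_done())"
```

```text
the job is handed in; nothing more can be done
None
```

All five pieces are in their assigned bays (pots, cup and crucibles upright, boat flat), the look-alikes were left alone, and the job was handed in at about 30 s of the 128 s allowed.

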